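# Load the capped vial into the vial reader

### The job

Take the capped vial out of the three-place rack and stand it in the well of the small vial reader, upright and all the way down. Leave the dropper bottle and the open vial standing in their places in the rack.

Things in the scene. Friction and masses are not known exactly. Their poses are not given: they have to be found in the camera images.
- capped_vial: the vial to move: short glass vial with a broad white screw cap, 24 mm across, 48 mm tall (cap: top 16 mm), 20 to 42 g. Origin at the centre of its underside, z up its axis. Starts upright in any of the three wells of the fixed grey rack, underside 8 mm above the bench, its upper 28 mm clear of the rack's top. Grasp it at the cap from above, fingers closing across the row of wells
- dropper_bottle: bystander in another well: slim white dropper bottle with pointed top, 25 mm across, 77 mm tall; origin at the centre of its underside, z up. The rack: 60 x 212 mm block, top 28 mm above the bench; three wells 34 mm wide, 20 mm deep, in a straight row, 72 mm apart, the row turned up to 23 degrees from world y. The three vessels stand in its three wells and so show the row
- open_vial: bystander in the remaining well of the rack: small clear glass vial without a cap, 19 mm across and 41 mm tall. Origin at the centre of its underside, z up along its axis
- reader_well (a point): centre of the floor of the reader's only well, 21 mm above the bench; z up, x away from the console. Well: round, 38 mm wide, bevelled mouth, 20 mm deep, in the middle of the flat top (41 mm above the bench) of a fixed white block 92 mm square. Its low console with dark display lies on the -x side, below the block's top. A vial fully down has its underside at this point

How it is judged (in metres and radians):
At the end, for the whole second after the job is handed in: The capped vial rests in the reader's well: within 12 mm of its centre, underside less than 6 mm above its floor, within 11 degrees of upright. The dropper bottle and open vial still stand in their wells, moved less than 25 mm and within 23 degrees of upright (horizontal distance between capped_vial and reader_well below 0.012 m and z of capped_vial in the frame of reader_well below 0.006 m and angle between capped_vial's own z axis and vertical below 0.2 rad and linear speed of capped_vial below 0.02 m/s and distance of each of dropper_bottle, open_vial from where it was at the start of the episode below 0.025 m and angle between each of dropper_bottle, open_vial's own z axis and vertical below 0.4 rad); the robot touches nothing.
It fails at once if the dropper bottle is pulled out of its well or knocked over (distance of dropper_bottle from where it was at the start of the episode above 0.03 m or angle between dropper_bottle's own z axis and vertical above 0.6 rad).
It fails at once if the open vial is pulled out of its well or knocked over (distance of open_vial from where it was at the start of the episode above 0.03 m or angle between open_vial's own z axis and vertical above 0.6 rad).
It also fails if it takes over 38 s, if anything falls off the work surface, if the arm or the gripper's body presses on something with over 40 N, if the wrist force passes 120 N, or if a joint passes its speed limit or range.

### The arm

A 6-joint arm with a two-finger parallel gripper is mounted at the origin on a cart in front of the work surface, level with it; the furniture and walls round the work are solid. World frame = base frame: x ahead of the robot, y to its left, z up, the work surface at z = 0. Lengths are in mm, angles in rad, forces in N, time in s.
With the tool pointing down it reaches from about 350 to 875 mm from the base axis. Payload 4.2 kg.
Tool frame: the origin (TCP) lies between the finger pads; the fingertips stand 17 mm ahead of it and the grasp point (between the pads) lies 2 mm behind it; z points along the fingers, y is the line along which they close (so a half turn about z gives the same grasp; the last joint's range is limited). The gripper opens to 85 mm and grips with 20 to 120 N. Pads are 22 mm wide; open, the fingers measure 114 mm over their backs; the gripper's body (76 mm by 85 mm) begins 54 mm behind the grasp point. The pads swing forward as they close: fully open they stand 13 mm farther back than shut.
Start: joints at [1.528, 0.385, 0.008, 0, -1.194, -0.259], TCP at [185.742, 596.74, 248.312] pointing down, gripper open.
Joint ranges: [-3.14, 3.14], [-1.21, 2.06], [-1.07, 1.41], [-3.16, 2.05], [-2.99, -0.16], [-3.1, 3.1]. Speed limits (rad/s): [2.79, 2.79, 3.14, 3.14, 3.14, 3.14].

### API

Orientations are given as a unit quaternion [x, y, z, w].
In Python, from bench import arm gives the robot as it stands.
- The arm moves only by the tool move_tool, called after "Request:" as name([rows], argument=value, ...), one row to a line, values as JSON. Schema: {"type":"object","properties":{"segments":{"type":"array","items":{"type":"array","items":{"type":"number"},"minItems":6,"maxItems":6},"minItems":1,"maxItems":10},"finger_gap":{"type":"number"},"only":{"type":"string"},"quiet":{"type":"boolean"},"lines":{"type":"string"}},"required":["segments"],"additionalProperties":false}. segments is a list of rows, 1 to 10 of them, each of 6 numbers: dx, dy, dz in parts of the range, where 1.0 means 60 cm, then a rotation vector rx, ry, rz in normalised numbers (1 is pi rad); each row is the pose to reach, as a shift and turn from the pose commanded when the call began, along the tool's axes at that moment; what a row does not reach only later rows make up. A row lasts 1/10 s, in which the tool goes at most 50 mm and 0.15 rad, less where a joint would pass 70% of its speed; a pose out of reach is approached as far as the arm can. finger_gap is the finger opening in mm, set as the call begins (left out keeps the last). The fingers move at their own pace and stop on an object; the grip force is fixed at half the most. Time passes only in rows, so rows that do not move let the fingers close. The tool returns the time, the measured TCP pose, the force, the opening and the grip force at its end. only (a regular expression) keeps the lines of the reply that match it, lines (a string "A,B") keeps lines A to B, and quiet returns only ok. Shift and turn numbers lie between -1 and 1, and a call with a number outside is refused. Input that does not fit is refused with a message, and nothing moves.
- arm.read_state(): the state, without advancing time (a new reading comes with each control period).
- arm.get_image(name): name is "side" or "top"; returns the picture (420x560x3 uint8, blue, green, red); there is no depth.
- arm.get_calibration(name): a dict with "K" (3x3 intrinsics, pixels), "D" ([k1, k2, p1, p2, k3] as OpenCV has them; the pictures are not rectified), "rvec" (rotation vector, rad) and "tvec" (3), from world to camera coordinates, as OpenCV has them. Camera axes: x right, y down, z forward; pixel columns grow to the right and rows downward; lengths in mm; the calibration is good to about 2 mm. A picture is of the moment at which its call begins. get_calibration takes no time and is no camera call.
- arm.job_done(): hands the job in; it is judged then, once.
The state is a dict: "clock": time; "joints": joint angles; "joint_vel": joint speeds; "joint_efforts": joint torques, N m; "position": TCP position; "ee_rot": TCP orientation; "contact_force": force on the tool from outside, world axes, zero at the start; "wrist_torque": the same for the moment, N m; "gripper_width": finger opening in mm; "grasp_force": force on a finger pad.
Only numpy, scipy, OpenCV 4.12 (cv2) and the standard library are available. Lean on these libraries where they do the work, as an engineer would, in place of code of your own. Each camera call takes 0.05 s, during which the arm holds its last target. There are 200 camera calls.

## Working session

There is one attempt and no reset: what is moved stays moved. The work goes in short steps, Python scripts to look and compute and a tool call to move; the robot and the scene stay as the last step left them, time stands still between calls to the robot, and variables do not carry over. Pictures are saved under pics/ and viewed, at most 10 in all, crops included, and the job is handed in when it is done.

```bash
mkdir -p pics; ls
```

Run:
```python
from bench import arm
import cv2
for n in("side","top"):
    cv2.imwrite(f"pics/{n}0.png",arm.get_image(n)); c=arm.get_calibration(n); print(n,c)
s=arm.read_state(); print(s)
```

```text
bench.py
pics
side {'K': array([[412.05779894,   0.        , 278.6492759 ],
       [  0.        , 412.05779894, 208.16037682],
       [  0.        ,   0.        ,   1.        ]]), 'D': array([-0.05401194,  0.        ,  0.        ,  0.        ,  0.        ]), 'rvec': array([ 0.11744437, -2.75802284,  1.43590607]), 'tvec': array([564.57800691,  64.2795968 , 861.31703072])}
top {'K': array([[506.08982925,   0.        , 280.89385132],
       [  0.        , 506.08982925, 207.64331901],
       [  0.        ,   0.        ,   1.        ]]), 'D': array([-0.02298219,  0.        ,  0.        ,  0.        ,  0.        ]), 'rvec': array([ 2.1400531 , -2.17368366,  0.09212091]), 'tvec': array([  25.50735322,  577.23667161, 1073.55197337])}
{'clock': 0.1, 'joints': array([ 1.52757814e+00,  3.85473131e-01,  6.76763525e-03, -4.47553240e-04,
       -1.19397766e+00, -2.58603238e-01]), 'joint_vel': array([-0.0005306 , -0.00160591,  0.00269739,  0.00153213, -0.001765  ,
       -0.00114061]), 'joint_efforts': array([ 5.64174866e-05, -3.93320489e+01,  1.88929331e+01,  4.19785470e+00,
       -2.58245695e-03,  7.37031769e-06]), 'position': array([185.61926187, 596.29508625, 247.33502027]), 'ee_rot': array([ 9.88621700e-01, -1.50420084e-01, -1.05391095e-04,  9.60307217e-04]), 'contact_force': array([ 0.19928102, -0.7716289 , -0.17440997]), 'wrist_torque': array([0.01131267, 0.00162136, 0.00223801]), 'grasp_force': 0.0, 'gripper_width': 85.50365543458378}
```

View pics/side0.png

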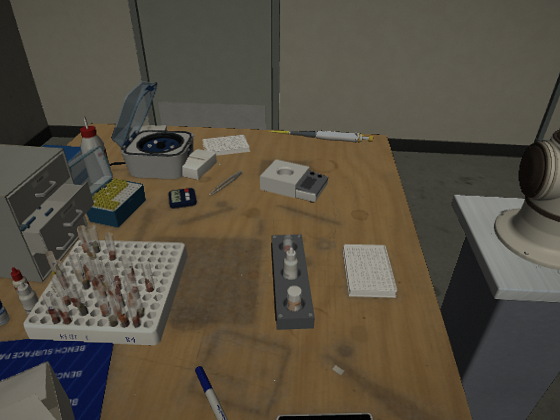

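View pics/top0.png

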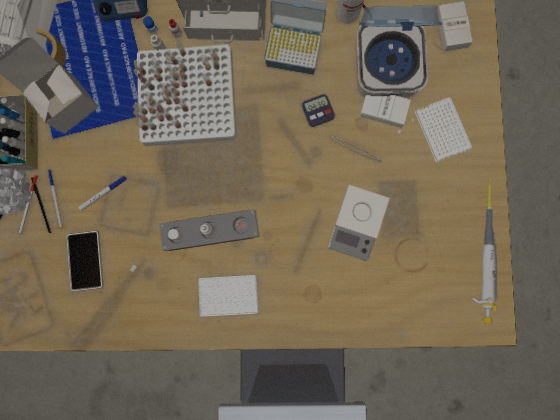

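The side view shows the rack with the capped vial nearest (about 294,298), the dropper at (290,262) and the open vial at (289,243). The reader well is at (286,170). In the top view the capped vial is at (174,234), the dropper at (206,229), the open vial at (240,225) and the reader well at (362,211). I'll enlarge these.

Run:
```python
import cv2,numpy as np
s=cv2.imread("pics/side0.png");t=cv2.imread("pics/top0.png")
def z(i,x,y,w,h,k):
    o=cv2.resize(i[y:y+h,x:x+w],None,fx=k,fy=k,interpolation=cv2.INTER_CUBIC)
    for a in range(0,w,10): cv2.line(o,(a*k,0),(a*k,6 if a%50 else 14),(0,255,255),1)
    for a in range(0,h,10): cv2.line(o,(0,a*k),(6 if a%50 else 14,a*k),(0,255,255),1)
    return o
# top: rack 155..265 x 200..255 ; reader 325..395 x 180..265
cv2.imwrite("pics/c1.png",np.vstack([z(t,150,200,120,60,6)[:, :720],np.hstack([z(t,330,180,60,40,6),z(s,255,150,60,40,6)])]))
cv2.imwrite("pics/c2.png",z(s,260,230,70,100,6))
```

```text
(no output)
```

View pics/c1.png

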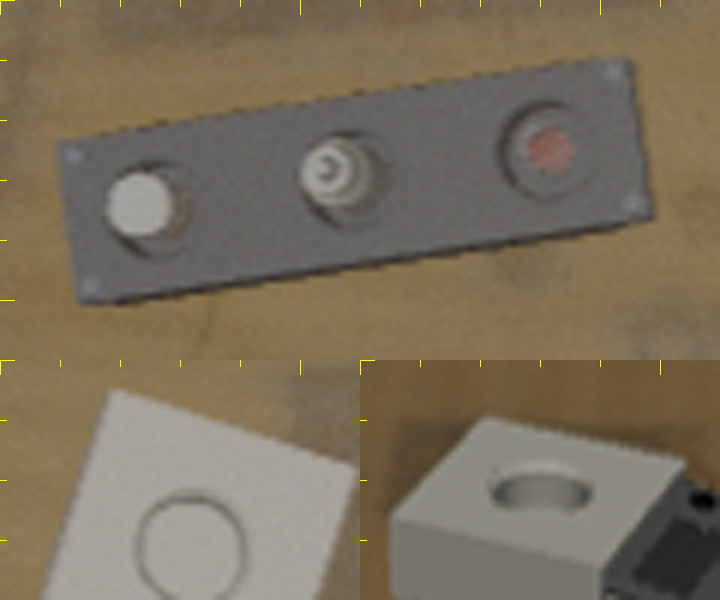

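View pics/c2.png

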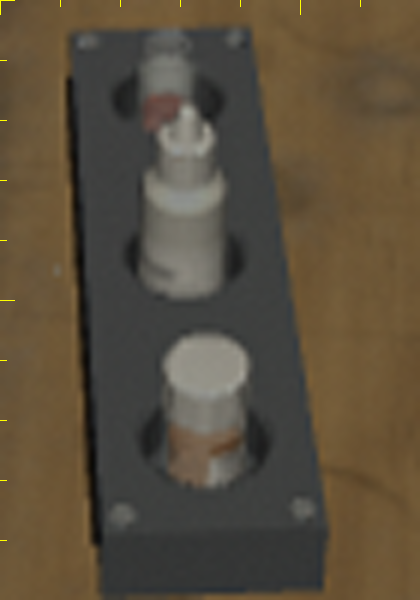

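The crops give pixel positions for the cap top, the reader well mouth and the rack's four screws in both views. Next I'll triangulate them.

Create tri.py:
```python
import cv2,numpy as np
from bench import arm
C={n:arm.get_calibration(n) for n in("side","top")}
def P(n): return np.c_[cv2.Rodrigues(C[n]["rvec"])[0],C[n]["tvec"]]
def U(n,p): return cv2.undistortPoints(np.array([[p]],float),C[n]["K"],C[n]["D"]).reshape(2,1)
def tri(ps,pt):
    X=cv2.triangulatePoints(P("side"),P("top"),U("side",ps),U("top",pt)).ravel(); return X[:3]/X[3]
def onplane(n,p,z):
    R=P(n)[:,:3];c=-R.T@C[n]["tvec"];d=R.T@np.r_[U(n,p).ravel(),1]; return c+d*(z-c[2])/d[2]
```

Run:
```python
from tri import *
from scipy.spatial.transform import Rotation as Ro
q=lambda x,y,ox,oy:((x+.5)/6-.5+ox,(y+.5)/6-.5+oy)
S=lambda x,y:q(x,y,260,230); T=lambda x,y:q(x,y,150,200)
for nm,s,t,z in [("cap",S(207,364),T(140,205),56),("well",q(181,133,255,150),q(190,187,330,180),41),
 ("s1",S(122,515),T(73,156),28),("s2",S(303,508),T(91,287),28),("s3",S(88,40),T(616,72),28),("s4",S(236,38),T(634,204),28),("drop",S(186,107),T(326,167),85)]:
    print(nm,tri(s,t).round(1),onplane("side",s,z).round(1),onplane("top",t,z).round(1))
R=Ro.from_quat(arm.read_state()["ee_rot"]).as_matrix(); print(R.round(3))
```

Create delta.py:
```python
import sys,numpy as np
from bench import arm
from scipy.spatial.transform import Rotation as Ro
# args: x y z yaw_of_tool_y(deg): shift and turn in tool axes from measured pose
x,y,z,a=map(float,sys.argv[1:]); a=np.radians(a); s=arm.read_state()
R=Ro.from_quat(s["ee_rot"]); Y=np.array([np.cos(a),np.sin(a),0]); Z=np.array([0,0,-1.])
T=Ro.from_matrix(np.c_[np.cross(Y,Z),Y,Z])
print((R.inv().apply(np.array([x,y,z])-s["position"])).round(1),(R.inv()*T).as_rotvec().round(4),s["position"].round(1),s["joints"].round(2))
```

```bash
python3 delta.py 522.4 247 180 -172.2
```

```text
[425.4 233.2  67.8] [ 0.0017 -0.0012  1.1327] [185.6 596.3 247.3] [ 1.53  0.39  0.01 -0.   -1.19 -0.26]
```

Units first: shifts go in shares of 60 cm and turns go in shares of pi rad. So 400 mm is 0.6667, 360 mm is 0.6, 1.1 rad is 0.3501.

Request:
move_tool([
  [0.0667, 0.0367, 0.0117, 0, 0, 0.035],
  [0.1333, 0.0733, 0.0233, 0, 0, 0.07],
  [0.2, 0.11, 0.035, 0, 0, 0.105],
  [0.2667, 0.1467, 0.0467, 0, 0, 0.1401],
  [0.3333, 0.1833, 0.0567, 0, 0, 0.1751],
  [0.4, 0.22, 0.0667, 0, 0, 0.2101],
  [0.4667, 0.2567, 0.0767, 0, 0, 0.2451],
  [0.5333, 0.2933, 0.0867, 0, 0, 0.2801],
  [0.6, 0.33, 0.0967, 0, 0, 0.3151],
  [0.6667, 0.3667, 0.1067, 0, 0, 0.3501],
], finger_gap=60)

```text
clock: 1.1
position: [503.1, 266.2, 183.8]
ee_rot: [0.763, -0.647, -0.0, 0.0]
contact_force: [-0.4, -0.1, 0.5]
gripper_width: 60.1
grasp_force: 0.0
```

```bash
python3 delta.py 522.4 247 120 -172.2
```

```text
[ 22.1 -15.9  63.8] [ 0.0005 -0.0002  0.0285] [503.1 266.2 183.8] [ 0.77  0.35 -0.22 -0.   -1.   -0.61]
```

To row units: 63 mm is 0.105, 30 mm is 0.05, 0.03 rad is 0.0095.

Request:
move_tool([
  [0.0183, -0.0133, 0.05, 0, 0, 0.0048],
  [0.0367, -0.0267, 0.105, 0, 0, 0.0095],
  [0.0367, -0.0267, 0.105, 0, 0, 0.0095],
  [0.0367, -0.0267, 0.105, 0, 0, 0.0095],
  [0.0367, -0.0267, 0.105, 0, 0, 0.0095],
])

```text
clock: 1.6
position: [522.3, 249.9, 122.8]
ee_rot: [0.755, -0.656, 0.0, -0.001]
contact_force: [-0.6, -0.2, 0.4]
gripper_width: 60.1
grasp_force: 0.0
```

```bash
python3 delta.py 522.4 247 50 -172.2
```

Run:
```python
from bench import arm
import cv2,numpy as np
z=lambda i,x,y,w,h:cv2.resize(i[y:y+h,x:x+w],(400,400),interpolation=cv2.INTER_CUBIC)
cv2.imwrite("pics/p1.png",np.hstack([z(arm.get_image("side"),220,200,140,140),z(arm.get_image("top"),120,170,140,140)]))
```

```text
[ 3.   0.5 72.8] [-0.0025  0.0011  0.0043] [522.3 249.9 122.8] [ 0.73  0.43 -0.27  0.   -0.87 -0.59]
```

View pics/p1.png

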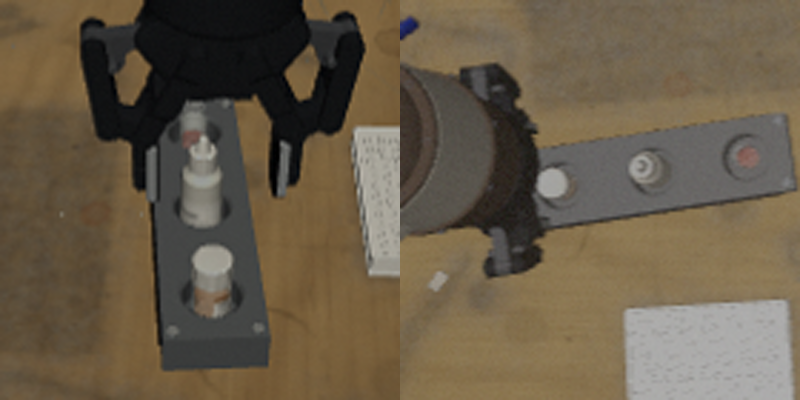

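Both views show the open fingers straddling the row (side crop: pad tips at about (152,195) and (278,193)), with the cap below. I'll check the TCP against the images by projection.

Run:
```python
from tri import *
from scipy.spatial.transform import Rotation as Ro
s=arm.read_state();R=Ro.from_quat(s["ee_rot"]).as_matrix()
off={"side":(220,200,0),"top":(120,170,400)}
for n in C:
  for l in([0,30,11],[0,-30,11],[0,60,-60],[0,-60,-60],[0,0,0]):
    p=cv2.projectPoints(s["position"]+R@l,C[n]["rvec"],C[n]["tvec"],C[n]["K"],C[n]["D"])[0].ravel()
    o=off[n];k=400/140;print(n,l,((p-o[:2])*k+[o[2],0]).round())
```

```text
side [0, 30, 11] [270. 186.]
side [0, -30, 11] [158. 190.]
side [0, 60, -60] [339.  79.]
side [0, -60, -60] [98. 86.]
side [0, 0, 0] [215. 173.]
top [0, 30, 11] [534. 221.]
top [0, -30, 11] [523. 137.]
top [0, 60, -60] [514. 263.]
top [0, -60, -60] [490.  84.]
top [0, 0, 0] [525. 178.]
```

The projection agrees with the images, so I'll descend.

To row units: 70 mm is 0.1167, 64 mm is 0.1067.

Request:
move_tool([
  [0.0017, 0, 0.0333, 0, 0, 0],
  [0.0033, 0, 0.0667, 0, 0, 0],
  [0.0033, 0, 0.0917, 0, 0, 0],
  [0.0033, 0, 0.1067, 0, 0, 0],
  [0.0033, 0, 0.1167, 0, 0, 0],
  [0.0033, 0, 0.1167, 0, 0, 0],
  [0.0033, 0, 0.1167, 0, 0, 0],
  [0.0033, 0, 0.1167, 0, 0, 0],
])

```text
clock: 2.5
position: [522.5, 247.2, 52.2]
ee_rot: [0.755, -0.656, 0.0, -0.001]
contact_force: [0.6, 0.2, -0.4]
gripper_width: 60.1
grasp_force: 0.0
```

```bash
python3 delta.py 522.4 247 50 -172.2
```

```text
[0.2 0.1 2.2] [-0.0015  0.0008  0.0031] [522.5 247.2  52.2] [ 0.72  0.52 -0.34  0.   -0.71 -0.58]
```

To row units: 2 mm is 0.0033.

Request:
move_tool([
  [0, 0, 0.0033, 0, 0, 0],
  [0, 0, 0.0033, 0, 0, 0],
  [0, 0, 0.0033, 0, 0, 0],
])

```text
clock: 2.8
position: [522.1, 246.8, 49.4]
ee_rot: [0.754, -0.656, 0.0, -0.0]
contact_force: [-0.3, 0.1, -0.5]
gripper_width: 60.0
grasp_force: 0.0
```

Request:
move_tool([
  [0, 0, 0, 0, 0, 0],
  [0, 0, 0, 0, 0, 0],
  [0, 0, 0, 0, 0, 0],
  [0, 0, 0, 0, 0, 0],
  [0, 0, 0, 0, 0, 0],
  [0, 0, 0, 0, 0, 0],
  [0, 0, 0, 0, 0, 0],
  [0, 0, 0, 0, 0, 0],
], finger_gap=15)

```text
clock: 3.6
position: [522.2, 247.0, 49.5]
ee_rot: [0.755, -0.656, 0.0, -0.0]
contact_force: [0.0, -0.5, 2.7]
gripper_width: 21.3
grasp_force: 58.7
```

To row units: -130 mm is -0.2167, -100 mm is -0.1667.

Request:
move_tool([
  [0, 0, -0.0167, 0, 0, 0],
  [0, 0, -0.0333, 0, 0, 0],
  [0, 0, -0.0667, 0, 0, 0],
  [0, 0, -0.1167, 0, 0, 0],
  [0, 0, -0.1667, 0, 0, 0],
  [0, 0, -0.2167, 0, 0, 0],
  [0, 0, -0.2167, 0, 0, 0],
  [0, 0, -0.2167, 0, 0, 0],
])

```text
clock: 4.4
position: [521.9, 246.9, 180.6]
ee_rot: [0.754, -0.656, -0.0, -0.001]
contact_force: [-0.4, 1.2, -0.5]
gripper_width: 21.6
grasp_force: 58.7
```

```bash
python3 delta.py 565.7 -156.8 180 -172.2
```

Run:
```python
from bench import arm
import cv2,numpy as np
z=lambda i,x,y,w,h:cv2.resize(i[y:y+h,x:x+w],(400,400),interpolation=cv2.INTER_CUBIC)
cv2.imwrite("pics/p2.png",np.hstack([z(arm.get_image("side"),240,180,100,100),z(arm.get_image("top"),120,170,140,140)]))
```

```text
[ 4.059e+02  1.250e+01 -1.000e-01] [-0.0016  0.0016  0.0025] [521.9 246.9 180.6] [ 0.72  0.36 -0.21 -0.   -1.   -0.58]
```

View pics/p2.png

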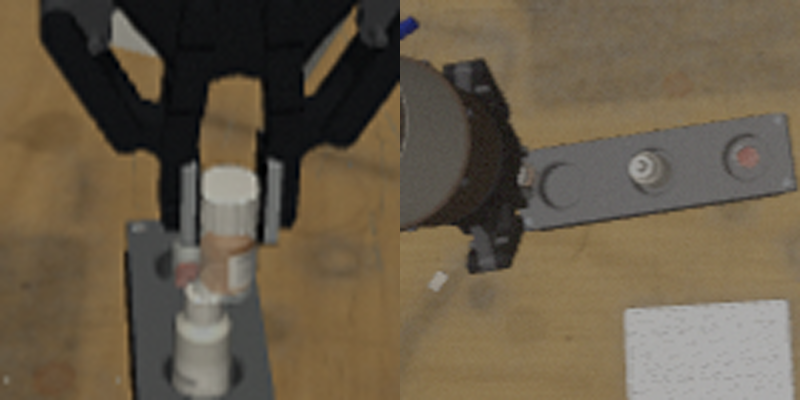

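The vial is lifted and held upright by the cap (crop around (228,190)), its well is empty, and both bystanders still stand. Next, over to the reader.

To row units: 395 mm is 0.6583, 240 mm is 0.4.

Request:
move_tool([
  [0.0333, 0.0017, 0, 0, 0, 0],
  [0.1, 0.0033, 0, 0, 0, 0],
  [0.175, 0.005, 0, 0, 0, 0],
  [0.25, 0.0083, 0, 0, 0, 0],
  [0.325, 0.01, 0, 0, 0, 0],
  [0.4, 0.0133, 0, 0, 0, 0],
  [0.475, 0.015, 0, 0, 0, 0],
  [0.55, 0.0167, 0, 0, 0, 0],
  [0.6167, 0.02, 0, 0, 0, 0],
  [0.6583, 0.02, 0, 0, 0, 0],
])

```text
clock: 5.5
position: [563.4, -149.5, 178.0]
ee_rot: [0.754, -0.657, -0.001, 0.001]
contact_force: [1.1, 1.1, -0.3]
gripper_width: 21.3
grasp_force: 58.7
```

Request:
move_tool([
  [0.0183, 0, 0.0667, 0, 0, 0],
  [0.0183, 0, 0.1, 0, 0, 0],
  [0.0183, 0, 0.1333, 0, 0, 0],
  [0.0183, 0, 0.1333, 0, 0, 0],
  [0.0183, 0, 0.1333, 0, 0, 0],
  [0.0183, 0, 0.1333, 0, 0, 0],
])

```text
clock: 6.1
position: [567.0, -157.2, 100.3]
ee_rot: [0.755, -0.656, 0.001, -0.0]
contact_force: [-0.3, -0.3, 0.7]
gripper_width: 21.0
grasp_force: 58.8
```

```bash
python3 delta.py 565.7 -156.8 63 -172.2
```

Run:
```python
from bench import arm
import cv2,numpy as np
z=lambda i,x,y,w,h:cv2.resize(i[y:y+h,x:x+w],(400,400),interpolation=cv2.INTER_CUBIC)
cv2.imwrite("pics/p3.png",np.hstack([z(arm.get_image("side"),240,110,80,80),z(arm.get_image("top"),310,160,100,100)]))
```

```text
[-0.6  1.2 37.3] [-0.0015 -0.0006  0.0032] [ 567.  -157.2  100.3] [ 0.    0.47 -0.27  0.   -0.83  0.13]
```

View pics/p3.png

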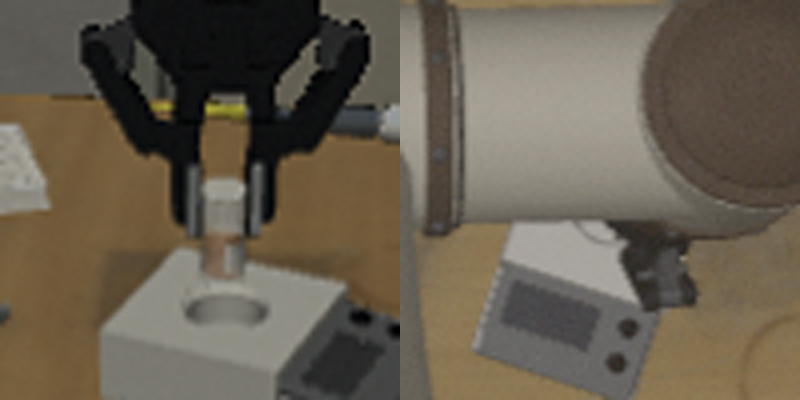

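The vial hangs upright just above the well in the side view: cap top about (222,188), underside about (222,276), well mouth centre about (227,311) in the crop. I'll check the expected projection.

Run:
```python
from tri import *
s=arm.read_state()["position"]
for d in (6.5,-9.5,-41.5):
    p=cv2.projectPoints(s+[0,0,d],C["side"]["rvec"],C["side"]["tvec"],C["side"]["K"],C["side"]["D"])[0].ravel()
    print(d,((p-[240,110])*5).round())
```

```text
6.5 [221. 185.]
-9.5 [220. 215.]
-41.5 [219. 275.]
```

To row units: 36 mm is 0.06, 34 mm is 0.0567.

Request:
move_tool([
  [0, 0.0017, 0.0167, 0, 0, 0],
  [0, 0.0017, 0.03, 0, 0, 0],
  [0, 0.0017, 0.0417, 0, 0, 0],
  [0, 0.0017, 0.05, 0, 0, 0],
  [0, 0.0017, 0.0567, 0, 0, 0],
  [0, 0.0017, 0.06, 0, 0, 0],
  [0, 0.0017, 0.06, 0, 0, 0],
  [0, 0.0017, 0.06, 0, 0, 0],
])

```text
clock: 7.0
position: [565.6, -157.1, 63.5]
ee_rot: [0.755, -0.656, 0.0, -0.0]
contact_force: [-0.8, -0.3, -0.5]
gripper_width: 21.1
grasp_force: 58.9
```

```bash
python3 delta.py 565.7 -156.8 62.5 -172.2
```

```text
[-0.3 -0.2  1. ] [-0.0004 -0.0001  0.0029] [ 565.6 -157.1   63.5] [ 0.    0.51 -0.31  0.   -0.75  0.13]
```

To row units: 0.7 mm is 0.0012.

Request:
move_tool([
  [0, 0, 0.0012, 0, 0, 0],
  [0, 0, 0.0012, 0, 0, 0],
])

```text
clock: 7.2
position: [565.5, -157.1, 62.8]
ee_rot: [0.754, -0.656, 0.0, -0.0]
contact_force: [-0.3, -0.1, 0.0]
gripper_width: 21.4
grasp_force: 58.9
```

Request:
move_tool([
  [0, 0, 0, 0, 0, 0],
  [0, 0, 0, 0, 0, 0],
  [0, 0, 0, 0, 0, 0],
  [0, 0, 0, 0, 0, 0],
  [0, 0, 0, 0, 0, 0],
  [0, 0, 0, 0, 0, 0],
], finger_gap=50)

```text
clock: 7.8
position: [565.4, -157.1, 62.6]
ee_rot: [0.755, -0.656, 0.0, -0.0]
contact_force: [0.6, -0.6, -0.5]
gripper_width: 50.4
grasp_force: 0.0
```

Request:
move_tool([
  [0, 0, -0.0167, 0, 0, 0],
  [0, 0, -0.05, 0, 0, 0],
  [0, 0, -0.1, 0, 0, 0],
  [0, 0, -0.1667, 0, 0, 0],
  [-0.0667, 0, -0.2, 0, 0, 0],
  [-0.1333, 0, -0.2333, 0, 0, 0],
  [-0.2, 0, -0.25, 0, 0, 0],
  [-0.2667, 0, -0.25, 0, 0, 0],
  [-0.3333, 0, -0.25, 0, 0, 0],
  [-0.3333, 0, -0.25, 0, 0, 0],
])

```text
clock: 8.8
position: [537.4, 44.6, 213.9]
ee_rot: [0.756, -0.654, 0.0, -0.001]
contact_force: [0.5, -0.7, -0.2]
gripper_width: 50.0
grasp_force: 0.0
```

Run:
```python
from bench import arm
import cv2,numpy as np
z=lambda i,x,y,w,h:cv2.resize(i[y:y+h,x:x+w],(400,400),interpolation=cv2.INTER_CUBIC)
cv2.imwrite("pics/p4.png",np.hstack([z(arm.get_image("side"),240,110,80,80),z(arm.get_image("top"),310,160,100,100)]))
```

```text
(no output)
```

View pics/p4.png

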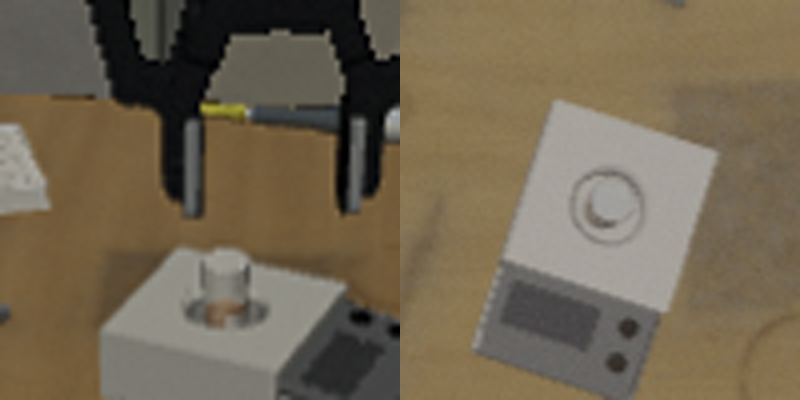

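The vial stands upright in the well: cap at about (225,258) in the side crop and (612,200) in the top crop, centred within the ring. I'll check its height and hand in.

Run:
```python
from tri import *
X=tri((240+225/5-.4,110+258/5-.4),(310+212/4-.4,160+200/4-.4)); print(X)
if abs(X[2]-69)<4 and np.hypot(X[0]-565.7,X[1]+156.8)<9: print(arm.job_done())
```

```text
[ 565.87271733 -155.5977072    70.20922998]
the job is handed in; nothing more can be done
None
```

The capped vial is standing upright and fully down in the reader's well, about 1 mm off centre with its cap top measured at 70 mm (69 mm expected). The dropper bottle and open vial were left untouched in the rack, and I handed the job in at about 9 s; no verdict was returned.

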